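Lay out the biscuit-decorating place

TASK

Build the biscuit tree in the middle of the gold cake board: the large white-iced biscuit at the bottom, the medium red-iced one centred on it and the small green-iced one centred on top, all icing side up. Stand the sprinkle jar directly to the left of the cake board and the steel cutter directly to the right of the blue bowl (left and right as the robot sees them), each upright on the table with a gap of about 20 mm to its neighbour. Leave the two pink heart biscuits undisturbed, as they are still drying.

Things in the scene. Friction and masses are not known exactly. Their poses are not given: they have to be found in the camera images.
- large_biscuit: Round gingerbread biscuit lying flat, brown with white icing on top and tiny gold pearls round its edge. Diameter 64 mm, 18 mm thick: a straight brown side up to 15 mm, then a 3 mm icing layer 58 mm across. Loose, rigid, about 45 g. Origin at the centre of its underside, z up when icing side up.
- medium_biscuit: Round gingerbread biscuit lying flat, brown with red icing on top and tiny gold pearls round its edge. Diameter 50 mm, 18 mm thick: a straight brown side up to 15 mm, then a 3 mm icing layer 44 mm across. Loose, rigid, about 28 g. Origin at the centre of its underside, z up when icing side up.
- small_biscuit: Round gingerbread biscuit lying flat, brown with green icing on top and tiny gold pearls round its edge. Diameter 36 mm, 18 mm thick: a straight brown side up to 15 mm, then a 3 mm icing layer 30 mm across. Loose, rigid, about 15 g. Origin at the centre of its underside, z up when icing side up.
- sprinkle_jar: Closed round jar with a pink body and a yellow cap, standing upright: 40 mm in diameter (body and cap alike), 55 mm tall, about 90 g, loose. Origin at the centre of its underside, z up.
- cutter: Round steel biscuit cutter: an upright open ring, 56 mm outer diameter, 30 mm tall, 2.5 mm wall, with a thin bent-wire handle (4 mm) that arches over it along its own y axis to 52 mm above the table; about 60 g, loose. It can be gripped across the outside of the ring. Origin at the centre of its lower edge, z up.
- cake_board: Round gold cake board, 96 mm in diameter, 6 mm thick, flat, fixed to the table. Origin at the centre of its underside, on the table; its y axis points to the robot's left, its x axis away from the robot. It may be in any of three places in the row farther from the robot.
- bowl: Blue open bowl, 90 mm across the rim (its widest part), 40 mm tall, fixed to the table. Origin at the centre of its underside, on the table; its y axis points to the robot's left, its x axis away from the robot. In the same row.
- stick_cup: Orange cup of wooden sticks, 68 mm in diameter, cup 55 mm tall, sticks to 95 mm, fixed to the table; the third thing in that row, only to be kept clear of. Origin at the centre of its underside.
- heart_a: Small heart-shaped gingerbread biscuit with pink icing, about 44 by 45 mm and 12 mm thick, loose. It is drying and must stay where it lies. Origin on its underside near the middle; no part is more than 27 mm from it.
- heart_b: Small heart-shaped gingerbread biscuit with pink icing, about 44 by 45 mm and 12 mm thick, loose. It is drying and must stay where it lies. Origin on its underside near the middle; no part is more than 27 mm from it.

How it is judged (in metres and radians):
At the end, for the whole second after the job is handed in: Biscuits flat, each centred within 12 mm on what is below it. Jar on the table left of the board, cutter right of the bowl: gap 7 to 33 mm, within 15 mm fore or aft of its centre. All upright (0.1 rad), at rest (horizontal distance between large_biscuit and cake_board below 0.012 m and z of large_biscuit in the frame of cake_board between 0.003 and 0.009 m and horizontal distance between medium_biscuit and large_biscuit below 0.012 m and z of medium_biscuit in the frame of large_biscuit between 0.015 and 0.021 m and horizontal distance between small_biscuit and medium_biscuit below 0.012 m and z of small_biscuit in the frame of medium_biscuit between 0.015 and 0.021 m and y of sprinkle_jar in the frame of cake_board between 0.075 and 0.101 m and x of sprinkle_jar in the frame of cake_board between -0.015 and 0.015 m and height (world z) of sprinkle_jar between -0.003 and 0.004 m and y of cutter in the frame of bowl between -0.106 and -0.08 m and x of cutter in the frame of bowl between -0.015 and 0.015 m and height (world z) of cutter between -0.003 and 0.004 m and angle between each of large_biscuit, cutter, medium_biscuit, small_biscuit, sprinkle_jar's own z axis and vertical below 0.1 rad and linear speed of each of large_biscuit, cutter, medium_biscuit, small_biscuit, sprinkle_jar below 0.02 m/s and angular speed of each of large_biscuit, cutter, medium_biscuit, small_biscuit, sprinkle_jar below 0.2 rad/s); the robot touches nothing.
It fails at once if a pink heart biscuit is moved by more than 12 mm (heart_a) (distance of heart_a from where it was at the start of the episode above 0.012 m).
It fails at once if a pink heart biscuit is moved by more than 12 mm (heart_b) (distance of heart_b from where it was at the start of the episode above 0.012 m).
It also fails if it takes over 134 s, if anything falls off the work surface, if the arm or the gripper's body presses on something with over 40 N, if the wrist force passes 120 N, or if a joint passes its speed limit or range.

ROBOT

A 6-joint arm with a two-finger parallel gripper is mounted at the origin on the work surface. World frame = base frame: x ahead of the robot, y to its left, z up, the work surface at z = 0. Lengths are in mm, angles in rad, forces in N, time in s.
With the tool pointing down it reaches from about 275 to 750 mm from the base axis. Payload 10.2 kg.
Tool frame: the origin (TCP) lies between the finger pads; the fingertips stand 19 mm ahead of it and the grasp point (between the pads) is the TCP; z points along the fingers, y is the line along which they close (so a half turn about z gives the same grasp; the last joint's range is limited). The gripper opens to 85 mm and grips with 20 to 120 N. Pads are 22 mm wide; open, the fingers measure 114 mm over their backs; the gripper's body (76 mm by 85 mm) begins 54 mm behind the grasp point. The pads swing forward as they close: fully open they stand 13 mm farther back than shut.
Start: joints at [-1.342, 0.313, 1.498, -0, 1.331, -0.223], TCP at [229.196, -472.335, 250.294] pointing down, gripper open.
Joint ranges: [-2.94, 2.94], [-0.97, 2.17], [0.19, 2.56], [-1.23, 4.37], [0.02, 3.11], [-2.88, 2.88]. Speed limits (rad/s): [2.39, 2.39, 3.01, 3.14, 3.14, 3.14].

INTERFACE

Orientations are given as a unit quaternion [w, x, y, z].
In Python, from rig import sense, capture, finish_job gives the robot as it stands. The module is installed in compiled form; this text tells all that it offers.
- The arm moves only by the tool move_arm, never from a script. Its argument "moves" is a list of rows, each an object with "turn": the turn, a rotation vector about the tool's x, y, z in rad, a list of three; "translation": the shift along the tool's x, y, z in mm, a list of three; "hand": the opening, from 0 (shut) to 1 (fully open). In form: [{"turn": [wx, wy, wz], "translation": [x, y, z], "hand": hand}, ...]. A call has 1 to 10 rows; each row shifts and turns the commanded pose from where the row before left it, along the tool's axes as they then stand; what a row does not reach is not made up. A row lasts 1/12 s, in which the tool goes at most 41.7 mm and 7.16 degrees, less where a joint would pass 70% of its speed; a pose out of reach is approached as far as the arm can. A call with a gripper value outside its range is refused whole. The fingers move at their own pace and stop on an object; "grip_force" is the grip in N (left out, the last holds). Time passes only in rows, so rows that do not move let the fingers close. It gives the time, the measured TCP pose, the force, the opening and the grip force at its end, in the units of the state.
- sense(): the state, without advancing time (a new reading comes with each control period).
- capture(name): name is "side" or "top" or "wrist"; returns a dict with "image" (480x640x3 uint8, blue, green, red), "z_map" (480x640 float32, mm along the optical axis (not along the pixel's ray), 0 where there is no reading), "vertical_fov" (degrees; the focal length in pixels is half the picture's height over the tangent of half this angle, whatever the lens; pixels are square), "cx", "cy" (the principal point, pixels), "R" (3x3) and "t" (3): a world point X has camera coordinates R X + t; the wrist camera has in their place "T_tool_cam" (4x4, takes a point from camera to tool coordinates, whose origin is the TCP and whose axes are the flange's). Camera axes: x right, y down, z forward; pixel columns grow to the right and rows downward; lengths in mm; the calibration is good to about 2 mm. A picture is of the moment at which its call begins: read the wrist's pose just before it.
- finish_job(): hands the job in; it is judged then, once.
The state is a dict: "time_s": time; "joints": joint angles; "dq": joint speeds; "tau": joint torques, N m; "eef_pos": TCP position; "ee_rot": TCP orientation; "force": force on the tool from outside, world axes, zero at the start; "wrist_torque": the same for the moment, N m; "grip_width": opening from 0.0 (shut) to 1.0 (fully open); "grip_force": force on a finger pad.
Only numpy, scipy, OpenCV 4.12 (cv2) and the standard library are available. Lean on these libraries where they do the work, as an engineer would, in place of code of your own. Each camera call takes 0.05 s, during which the arm holds its last target. There are 200 camera calls.

## Working session

There is one attempt and no reset: what is moved stays moved. The work goes in short steps, Python scripts to look and compute and a tool call to move; the robot and the scene stay as the last step left them, time stands still between calls to the robot, and variables do not carry over. Pictures are saved under pics/ and viewed, at most 14 in all, crops included, and the job is handed in when it is done.

Besides the shell and the picture viewer there is one more tool, called in YAML: its name, and indented under it one key for each argument. move_arm: Moves the arm, as the interface text tells. Its arguments: {"type":"object","properties":{"moves":{"type":"array","items":{"type":"object","properties":{"turn":{"type":"array","items":{"type":"number"}},"translation":{"type":"array","items":{"type":"number"}},"hand":{"type":"number"}}}},"grip_force":{"type":"number"}},"required":["moves"]}

```bash
mkdir -p pics; python3 - <<'E'
from rig import sense,capture
import cv2,numpy as np
s=sense();print(s)
for n in("top","side"):
    c=capture(n);cv2.imwrite(f"pics/{n}0.png",c["image"]);print(n,c["vertical_fov"],c["cx"],c["cy"],np.round(c["R"],3).tolist(),c["t"]);np.savez(n+"0.npz",**c)
E
```

```text
{'time_s': 0.0, 'joints': array([-1.34239125e+00,  3.13462847e-01,  1.49845842e+00,  6.73024015e-06,
        1.33101993e+00, -2.23406104e-01]), 'dq': array([ 3.89597481e-04,  1.06224709e-04,  1.82899316e-03, -2.85781754e-04,
        1.10194278e-05, -1.29872104e-03]), 'tau': array([ 1.00124136e-03, -4.12262034e+01, -2.59740651e+01, -3.99231521e-05,
        4.22999947e-03,  8.69323856e-06]), 'eef_pos': array([ 229.14360719, -472.08234487,  249.72046415]), 'ee_rot': array([-6.74275884e-04,  9.74591622e-01,  2.23988203e-01,  1.58297167e-06]), 'force': array([ 0.37647038, -0.29473442,  0.49176913]), 'wrist_torque': array([-0.03135994,  0.00103128, -0.03943799]), 'grip_force': 0.0, 'grip_width': 1.0006666035659948}
top 49.22898207917025 316.57081203032703 241.03392483476398 [[0.01, -1.0, -0.001], [-0.987, -0.009, -0.16], [0.16, 0.003, -0.987]] [-20.23798843 532.07958625 893.96988236]
side 45.67071761450288 311.5235533303705 237.8194680164186 [[-0.824, -0.566, -0.006], [-0.4, 0.59, -0.701], [0.401, -0.576, -0.713]] [ 425.2522651   234.66234235 1064.30096903]
```

View pics/top0.png

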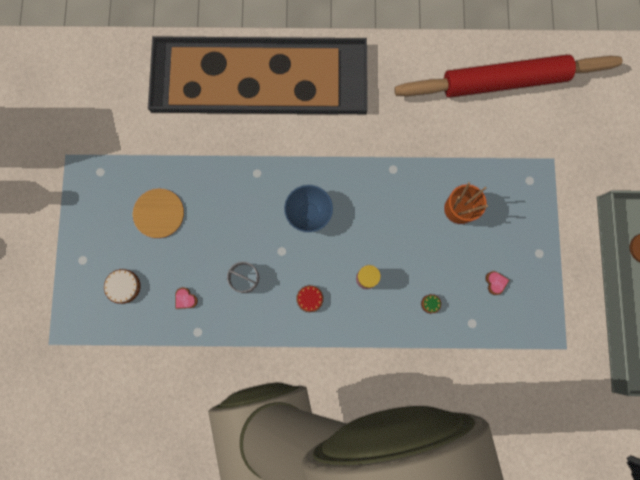

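View pics/side0.png

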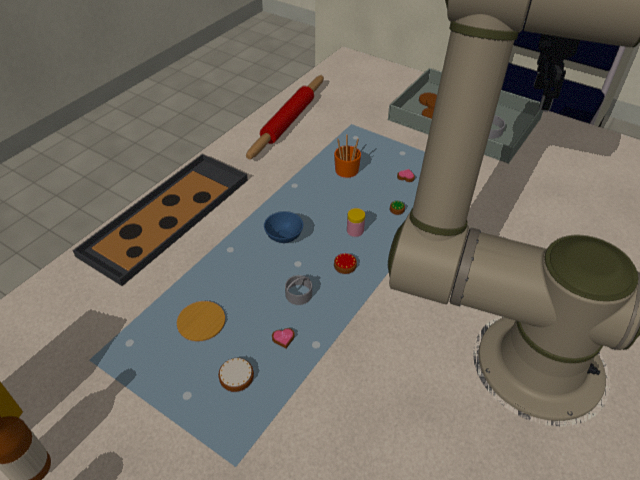

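The top view shows, by pixel:
- Far row: board (158,213), bowl (308,208) and cup (466,204).
- Near row: large biscuit (122,286), heart (185,299), cutter (243,277), medium biscuit (310,298), jar (369,276), small biscuit (432,303) and heart (498,283).

The side view shows the same layout. Next I'll measure positions in both views.

```bash
cat > h.py <<'E'
import cv2,numpy as np
def ray(c,uv,z):
    f=240/np.tan(np.radians(float(c["vertical_fov"]))/2);R=c["R"];C=-R.T@c["t"]
    d=R.T@np.array([(uv[0]-float(c["cx"]))/f,(uv[1]-float(c["cy"]))/f,1]);return C+d*(z-C[2])/d[2]
def proj(c,X):
    f=240/np.tan(np.radians(float(c["vertical_fov"]))/2);p=c["R"]@X+c["t"];return f*p[0]/p[2]+float(c["cx"]),f*p[1]/p[2]+float(c["cy"])
# name: hsv lo, hi, plane z, approx top px
OBJ={"large":((0,0,130),(179,70,255),18,(122,286)),"medium":((0,190,110),(6,255,255),18,(310,298)),"small":((45,100,30),(80,255,255),18,(432,303)),
"jar":((22,120,100),(35,255,255),55,(369,276)),"board":((10,120,100),(24,255,255),6,(158,213)),"bowl":((100,120,20),(120,255,255),40,(308,208)),
"cup":((5,180,80),(14,255,255),55,(466,204)),"ha":((160,80,120),(179,255,255),12,(185,299)),"hb":((160,80,120),(179,255,255),12,(498,283))}
def find(c,name,near=None,r=40):
    lo,hi,z,px=OBJ[name];px=near or px
    m=cv2.inRange(cv2.cvtColor(c["image"],cv2.COLOR_BGR2HSV),lo,hi)
    k=np.zeros_like(m);cv2.circle(k,tuple(int(v) for v in px),r,255,-1);m&=k
    n,l,s,ce=cv2.connectedComponentsWithStats(m)
    if n<2:return None
    i=1+np.argmax(s[1:,4]);ct=cv2.findContours((l==i).astype(np.uint8),0,2)[0][0]
    P=np.array([ray(c,p[0],z)[:2] for p in ct],np.float32)
    (x,y),rad=cv2.minEnclosingCircle(P);return x,y,2*rad,s[i,4],np.array(ce[i])
E
python3 - <<'E'
from h import *
T=dict(np.load("top0.npz"));S=dict(np.load("side0.npz"))
for n in OBJ:
    a=find(T,n); 
    if a is None: print(n,None);continue
    sp=proj(S,np.array([a[0],a[1],OBJ[n][2]]));b=find(S,n,sp,30)
    g=lambda a:None if a is None else [round(float(v),1) for v in a[:4]]
    print(n,g(a),g(b))
im=T["image"];cv2.imwrite("pics/cut.png",cv2.resize(im[235:325,195:295],None,fx=6,fy=6,interpolation=cv2.INTER_CUBIC))
E
```

```text
large [451.3, 336.7, 149.2, 4447.0] [450.9, 341.0, 57.4, 626.0]
medium [431.7, -3.5, 41.3, 284.0] [430.6, -2.5, 42.1, 169.0]
small [424.5, -223.5, 27.7, 134.0] [422.5, -222.9, 27.8, 66.0]
jar [469.6, -107.1, 38.2, 370.0] [467.6, -101.4, 47.5, 205.0]
board [589.5, 283.1, 94.2, 1907.0] [587.9, 284.8, 96.7, 1491.0]
bowl [598.5, 37.3, 0.0, 1.0] [588.1, 6.1, 96.6, 854.0]
cup [599.0, -279.0, 74.0, 725.0] [589.3, -256.2, 121.5, 530.0]
ha [427.9, 225.0, 38.9, 279.0] [426.9, 225.8, 38.3, 205.0]
hb [465.0, -346.1, 38.9, 281.0] [463.1, -344.9, 38.7, 96.0]
```

View pics/cut.png

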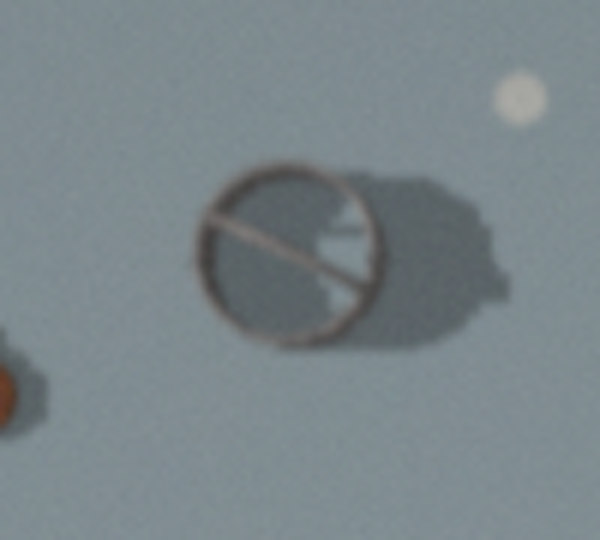

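The crop shows the cutter ring centred at about crop (289,253), which is top pixel (242.9,276.8). The handle runs mostly along world y, so gripping fore-aft keeps the pads clear of it.

```bash
python3 - <<'E'
from h import *
T=dict(np.load("top0.npz"));S=dict(np.load("side0.npz"))
print("cutter",ray(T,(242.9,276.8),30))
hs=cv2.cvtColor(T["image"],cv2.COLOR_BGR2HSV);print(hs[208,[270,290,300,320,330]].tolist(), hs[200,122].tolist(),hs[286,122].tolist(),hs[286,90].tolist())
OBJ["bowl"]=((100,100,20),(125,255,255),40,(308,208));OBJ["large"]=((0,0,150),(95,70,255),18,(122,286))
for s in(95,110,130,150):
  OBJ["bowl"]=((100,s,20),(125,255,255),40,(308,208))
  for c,p in((T,None),(S,(284,226))): print(s,find(c,"bowl",p,32))
print(find(T,"large",None,23))
E
```

```text
cutter [468.10491889 116.37582804  30.        ]
[[97, 32, 143], [107, 96, 69], [105, 111, 69], [106, 102, 108], [105, 103, 92]] [98, 32, 144] [18, 34, 185] [100, 31, 149]
95 (593.1747436523438, 0.4910135269165039, 84.42046356201172, np.int32(1408), array([309.66477273, 207.74573864]))
95 (588.2891235351562, 5.785565376281738, 98.0364761352539, np.int32(947), array([283.22914467, 226.33790919]))
110 (584.810791015625, 9.894979476928711, 5.550651550292969, np.int32(4), array([303.5, 212.5]))
110 (588.1201171875, 6.034282684326172, 97.44330596923828, np.int32(928), array([283.34375   , 226.41918103]))
130 (558.0721435546875, 13.131412506103516, 0.00019999999494757503, np.int32(1), array([301., 227.]))
130 (587.9641723632812, 6.263358116149902, 96.2634048461914, np.int32(786), array([283.27735369, 226.45038168]))
150 None
150 (563.3848876953125, 38.134281158447266, 17.441938400268555, np.int32(11), array([283.81818182, 240.36363636]))
(451.15228271484375, 341.0301208496094, 57.451595306396484, np.int32(744), array([119.66129032, 285.61962366]))
```

move_arm:
  moves:
    - {"turn":[0,0,-0.112],"translation":[0,0,0],"hand":1}
    - {"turn":[0,0,-0.112],"translation":[0,0,0],"hand":1}
    - {"turn":[0,0,-0.112],"translation":[0,0,0],"hand":1}
    - {"turn":[0,0,-0.112],"translation":[0,0,0],"hand":1}
    - {"turn":[0,0,-0.112],"translation":[0,0,0],"hand":1}
    - {"turn":[0,0,-0.112],"translation":[0,0,0],"hand":1}
    - {"turn":[0,0,-0.112],"translation":[0,0,0],"hand":1}
    - {"turn":[0,0,-0.112],"translation":[0,0,0],"hand":1}
    - {"turn":[0,0,-0.112],"translation":[0,0,0],"hand":1}
    - {"turn":[0,0,-0.111],"translation":[0,0,0],"hand":1}
  grip_force: 25

```text
time_s: 0.93
eef_pos: [229.2, -472.2, 250.0]
ee_rot: [-0.0, 0.705, 0.709, 0.0]
force: [-0.1, 0.6, -0.2]
grip_width: 0.999
grip_force: 0.0
```

move_arm:
  moves:
    - {"turn":[0,0,0],"translation":[30,20,10],"hand":1}
    - {"turn":[0,0,0],"translation":[30,20,10],"hand":1}
    - {"turn":[0,0,0],"translation":[30,20,10],"hand":1}
    - {"turn":[0,0,0],"translation":[30,20,10],"hand":1}
    - {"turn":[0,0,0],"translation":[30,20,10],"hand":1}
    - {"turn":[0,0,0],"translation":[30,20,10],"hand":1}
    - {"turn":[0,0,0],"translation":[30,20,10],"hand":1}
    - {"turn":[0,0,0],"translation":[30,20,10],"hand":1}
    - {"turn":[0,0,0],"translation":[30,20,10],"hand":1}
    - {"turn":[0,0,0],"translation":[0,0,0],"hand":1}

```text
time_s: 1.77
eef_pos: [410.4, -197.4, 158.5]
ee_rot: [-0.002, 0.705, 0.709, 0.0]
force: [-0.2, -0.9, 0.3]
grip_width: 1.0
grip_force: 0.0
```

```bash
python3 - <<'E'
from h import *
T=dict(np.load("top0.npz"));S=dict(np.load("side0.npz"))
for s in(60,75,85):
  OBJ["bowl"]=((98,s,20),(125,255,255),40,(308,208)); print(s,find(T,"bowl",None,34))
# jar sides: widths in side view by yellow + pink
print(find(T,"jar"),T["z_map"][276,369],T["z_map"][286,122],T["z_map"][213,158])
def pt(c,u,v):
    f=240/np.tan(np.radians(float(c["vertical_fov"]))/2);z=c["z_map"][v,u];return c["R"].T@(np.array([(u-float(c["cx"]))/f*z,(v-float(c["cy"]))/f*z,z])-c["t"])
for u,v in((369,276),(122,286),(158,213),(310,298)):print(pt(T,u,v))
E
```

```text
60 (593.2017822265625, 0.6745703816413879, 88.526611328125, np.int32(1815), array([308.24187328, 208.11515152]))
75 (592.8951416015625, 0.5897380709648132, 87.11402130126953, np.int32(1742), array([308.32950631, 208.17221584]))
85 (593.6161499023438, 0.2312861829996109, 85.56749725341797, np.int32(1682), array([308.38941736, 208.07372176]))
(469.6442565917969, -107.08503723144531, 38.18336868286133, np.int32(370), array([368.9027027 , 275.87837838])) 919.2945 949.19696 981.4909
[ 469.75080222 -107.79810275   50.30014786]
[450.41822525 336.63323909  18.09339668]
[588.38781905 282.51359921   7.62368283]
[431.86903082  -4.2953618   21.03755954]
```

move_arm:
  moves:
    - {"turn":[0,0,0],"translation":[22.6,14.9,10],"hand":1}
    - {"turn":[0,0,0],"translation":[22.6,14.9,10],"hand":1}
    - {"turn":[0,0,0],"translation":[22.6,14.9,10],"hand":1}
    - {"turn":[0,0,0],"translation":[22.6,14.9,10],"hand":1}
    - {"turn":[0,0,0],"translation":[0,0,0],"hand":1}
    - {"turn":[0,0,0],"translation":[0,0,20],"hand":1}
    - {"turn":[0,0,0],"translation":[0,0,20],"hand":1}
    - {"turn":[0,0,0],"translation":[0,0,20],"hand":1}
    - {"turn":[0,0,0],"translation":[0,0,22],"hand":1}
    - {"turn":[0,0,0],"translation":[0,0,0],"hand":1}

```text
time_s: 2.6
eef_pos: [466.8, -111.6, 35.3]
ee_rot: [-0.003, 0.707, 0.707, -0.001]
force: [0.3, 0.6, -0.9]
grip_width: 0.999
grip_force: 0.0
```

move_arm:
  moves:
    - {"turn":[0,0,0],"translation":[0,0,0],"hand":0}
    - {"turn":[0,0,0],"translation":[0,0,0],"hand":0}
    - {"turn":[0,0,0],"translation":[0,0,0],"hand":0}
    - {"turn":[0,0,0],"translation":[0,0,0],"hand":0}
    - {"turn":[0,0,0],"translation":[0,0,0],"hand":0}
    - {"turn":[0,0,0],"translation":[0,0,0],"hand":0}

```text
time_s: 3.1
eef_pos: [469.3, -112.3, 39.6]
ee_rot: [0.001, 0.707, 0.707, 0.0]
force: [-1.1, -0.3, 6.0]
grip_width: 0.462
grip_force: 24.6
```

move_arm:
  moves:
    - {"turn":[0,0,0],"translation":[0,0,-25],"hand":0}
    - {"turn":[0,0,0],"translation":[0,0,-25],"hand":0}
    - {"turn":[0,0,0],"translation":[0,0,-25],"hand":0}
    - {"turn":[0,0,0],"translation":[20,0,-15],"hand":0}
    - {"turn":[0,0,0],"translation":[32,8,0],"hand":0}
    - {"turn":[0,0,0],"translation":[32,8,0],"hand":0}
    - {"turn":[0,0,0],"translation":[32,8,0],"hand":0}
    - {"turn":[0,0,0],"translation":[32,8,0],"hand":0}
    - {"turn":[0,0,0],"translation":[32,8,0],"hand":0}
    - {"turn":[0,0,0],"translation":[32,8,0],"hand":0}

```text
time_s: 3.93
eef_pos: [517.0, 101.8, 129.0]
ee_rot: [0.0, 0.707, 0.707, 0.0]
force: [0.2, -1.3, -2.0]
grip_width: 0.462
grip_force: 25.9
```

move_arm:
  moves:
    - {"turn":[0,0,0],"translation":[30,8,0],"hand":0}
    - {"turn":[0,0,0],"translation":[30,8,0],"hand":0}
    - {"turn":[0,0,0],"translation":[30,8,0],"hand":0}
    - {"turn":[0,0,0],"translation":[30,8,0],"hand":0}
    - {"turn":[0,0,0],"translation":[30,8,0],"hand":0}
    - {"turn":[0,0,0],"translation":[30,8,0],"hand":0}
    - {"turn":[0,0,0],"translation":[30,8,0],"hand":0}
    - {"turn":[0,0,0],"translation":[30,8,0],"hand":0}
    - {"turn":[0,0,0],"translation":[0,0,0],"hand":0}
    - {"turn":[0,0,0],"translation":[0,0,0],"hand":0}

```text
time_s: 4.77
eef_pos: [580.4, 341.1, 128.2]
ee_rot: [0.0, 0.706, 0.708, -0.0]
force: [0.2, -1.1, -0.6]
grip_width: 0.463
grip_force: 26.0
```

```bash
python3 - <<'E'
from rig import sense,capture
from h import *
s=sense();print(s["eef_pos"],s["ee_rot"])
c=capture("top");cv2.imwrite("pics/top1.png",c["image"])
c=capture("wrist");cv2.imwrite("pics/w1.png",c["image"]);print(np.round(c["T_tool_cam"],3))
E
```

```text
[580.44314195 341.13026504 128.19839914] [ 2.57837414e-05  7.06382068e-01  7.07830749e-01 -6.60487071e-05]
[[ 1.00000e-03 -9.45000e-01 -3.26000e-01  8.44150e+01]
 [ 1.00000e+00  1.00000e-03  0.00000e+00 -8.92000e-01]
 [-0.00000e+00 -3.26000e-01  9.45000e-01 -1.22889e+02]
 [ 0.00000e+00  0.00000e+00  0.00000e+00  1.00000e+00]]
```

View pics/w1.png

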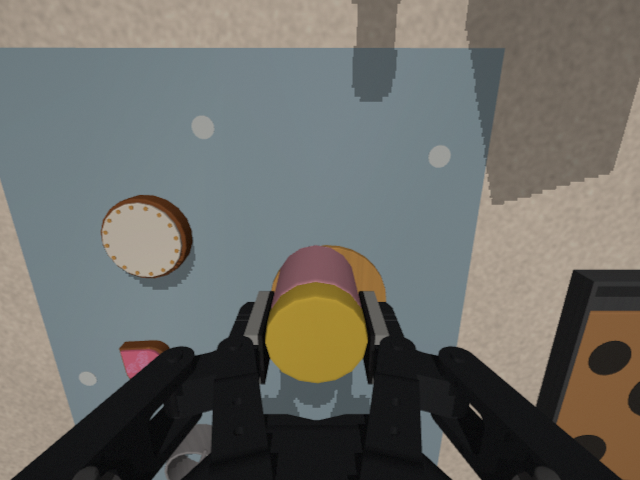

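The wrist view shows the jar held upright. The cap's top centre is at about (317,332), and the large biscuit is at (145,237).

```bash
cat >> h.py <<'E'
def wray(c,uv,tz):
    f=240/np.tan(np.radians(float(c["vertical_fov"]))/2);M=c["T_tool_cam"]
    d=M[:3,:3]@np.array([(uv[0]-float(c["cx"]))/f,(uv[1]-float(c["cy"]))/f,1]);C=M[:3,3];return C+d*(tz-C[2])/d[2]
E
python3 - <<'E'
from rig import sense,capture
from h import *
c=capture("wrist");print(wray(c,(317,332),-17),wray(c,(266,332),-17),wray(c,(368,332),-17))
# large biscuit check in world: icing plane z18
s=sense()["eef_pos"];p=wray(c,(143.5,240),s[2]-18);print("large",s[0]+p[1],s[1]+p[0])
E
```

```text
[ 11.05554131  -0.43117225 -17.        ] [ 11.03290023 -19.1826778  -17.        ] [ 11.0781825   18.32042218 -17.        ]
large 453.3315146995198 340.7080712845413
```

move_arm:
  moves:
    - {"turn":[0,0,0],"translation":[12.5,4,0],"hand":0}
    - {"turn":[0,0,0],"translation":[13,4,0],"hand":0}
    - {"turn":[0,0,0],"translation":[0,0,20],"hand":0}
    - {"turn":[0,0,0],"translation":[0,0,20],"hand":0}
    - {"turn":[0,0,0],"translation":[0,0,20],"hand":0}
    - {"turn":[0,0,0],"translation":[0,0,15],"hand":0}
    - {"turn":[0,0,0],"translation":[0,0,7],"hand":0}
    - {"turn":[0,0,0],"translation":[0,0,3],"hand":0}
    - {"turn":[0,0,0],"translation":[0,0,0],"hand":0}
    - {"turn":[0,0,0],"translation":[0,0,0],"hand":0}

```text
time_s: 5.75
eef_pos: [589.4, 365.4, 44.6]
ee_rot: [0.0, 0.707, 0.707, 0.001]
force: [0.4, -0.2, -1.5]
grip_width: 0.46
grip_force: 26.0
```

move_arm:
  moves:
    - {"turn":[0,0,0],"translation":[0,0,1.5],"hand":0}
    - {"turn":[0,0,0],"translation":[0,0,1.5],"hand":0}
    - {"turn":[0,0,0],"translation":[0,0,0],"hand":0}
    - {"turn":[0,0,0],"translation":[0,0,0],"hand":0}

```text
time_s: 6.08
eef_pos: [588.8, 365.6, 40.5]
ee_rot: [0.0, 0.707, 0.707, 0.0]
force: [0.9, 0.2, -0.2]
grip_width: 0.455
grip_force: 26.0
```

move_arm:
  moves:
    - {"turn":[0,0,0],"translation":[0,0,1],"hand":0}
    - {"turn":[0,0,0],"translation":[0,0,1],"hand":0}
    - {"turn":[0,0,0],"translation":[0,0,0],"hand":0}
    - {"turn":[0,0,0],"translation":[0,0,0],"hand":0}

```text
time_s: 6.42
eef_pos: [589.0, 365.7, 39.6]
ee_rot: [0.0, 0.707, 0.707, 0.0]
force: [-3.5, -1.3, 8.0]
grip_width: 0.459
grip_force: 26.7
```

move_arm:
  moves:
    - {"turn":[0,0,0],"translation":[0,0,0],"hand":1}
    - {"turn":[0,0,0],"translation":[0,0,0],"hand":1}
    - {"turn":[0,0,0],"translation":[0,0,0],"hand":1}
    - {"turn":[0,0,0],"translation":[0,0,0],"hand":1}
    - {"turn":[0,0,0],"translation":[0,0,0],"hand":1}
    - {"turn":[0,0,0],"translation":[0,0,-15],"hand":1}
    - {"turn":[0,0,0],"translation":[0,0,-25],"hand":1}
    - {"turn":[0,0,0],"translation":[0,0,-25],"hand":1}
    - {"turn":[0,0,0],"translation":[0,0,-15],"hand":1}
    - {"turn":[0,0,0],"translation":[-5,-27,0],"hand":1}

```text
time_s: 7.25
eef_pos: [566.0, 360.9, 122.3]
ee_rot: [0.002, 0.708, 0.707, 0.005]
force: [0.3, 0.2, -0.0]
grip_width: 0.999
grip_force: 0.0
```

move_arm:
  moves:
    - {"turn":[0,0,0],"translation":[-5,-27,0],"hand":1}
    - {"turn":[0,0,0],"translation":[-5,-27,0],"hand":1}
    - {"turn":[0,0,0],"translation":[-5,-27,0],"hand":1}
    - {"turn":[0,0,0],"translation":[-5,-29,0],"hand":1}
    - {"turn":[0,0,0],"translation":[0,0,20],"hand":1}
    - {"turn":[0,0,0],"translation":[0,0,20],"hand":1}
    - {"turn":[0,0,0],"translation":[0,0,20],"hand":1}
    - {"turn":[0,0,0],"translation":[0,0,10],"hand":1}
    - {"turn":[0,0,0],"translation":[0,0,0],"hand":1}
    - {"turn":[0,0,0],"translation":[0,0,0],"hand":1}

```text
time_s: 8.08
eef_pos: [452.0, 340.6, 48.6]
ee_rot: [-0.0, 0.707, 0.707, -0.0]
force: [0.1, -0.0, 0.5]
grip_width: 0.997
grip_force: 0.0
```

```bash
python3 - <<'E'
from rig import sense,capture
from h import *
s=sense();print(s["eef_pos"],s["ee_rot"])
c=capture("side");cv2.imwrite("pics/s2.png",c["image"][200:460,60:400]);
c=capture("top");
print(find(c,"jar",(105,205),60))
c=capture("wrist");cv2.imwrite("pics/w2.png",c["image"])
E
```

```text
[452.01482675 340.63806715  48.55577837] [-1.78870475e-05  7.07125913e-01  7.07087648e-01 -2.79379909e-05]
(587.7238159179688, 368.5694580078125, 40.1289176940918, np.int32(367), array([101.65940054, 207.52861035]))
```

View pics/s2.png

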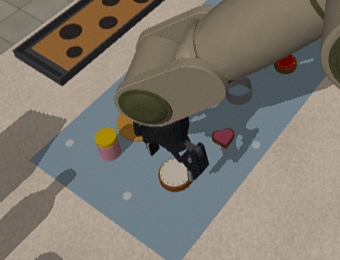

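View pics/w2.png

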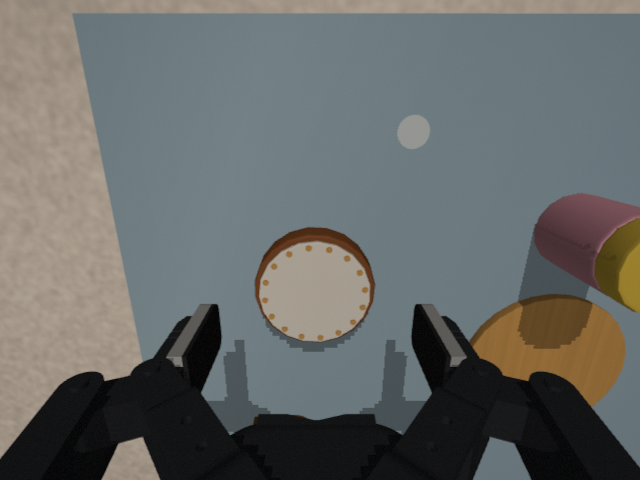

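The side crop shows the jar standing upright left of the board, and the top view measures it at (588,369). The wrist view shows the large biscuit at (315,290), centred between the fingers.

move_arm:
  moves:
    - {"turn":[0,0,0],"translation":[0,0,16],"hand":1}
    - {"turn":[0,0,0],"translation":[0,0,15],"hand":1}
    - {"turn":[0,0,0],"translation":[0,0,0],"hand":1}
    - {"turn":[0,0,0],"translation":[0,0,0],"hand":0.5}
    - {"turn":[0,0,0],"translation":[0,0,0],"hand":0.5}
    - {"turn":[0,0,0],"translation":[0,0,0],"hand":0.5}
    - {"turn":[0,0,0],"translation":[0,0,0],"hand":0.5}
    - {"turn":[0,0,0],"translation":[0,0,0],"hand":0.5}

```text
time_s: 8.9
eef_pos: [452.5, 340.9, 18.8]
ee_rot: [0.0, 0.707, 0.707, 0.001]
force: [-0.8, 0.1, 7.3]
grip_width: 0.734
grip_force: 27.7
```

move_arm:
  moves:
    - {"turn":[0,0,0],"translation":[0,0,-10],"hand":0.5}
    - {"turn":[0,0,0],"translation":[0,0,-15],"hand":0.5}
    - {"turn":[0,0,0],"translation":[0,0,-15],"hand":0.5}
    - {"turn":[0,0,0],"translation":[0,0,-15],"hand":0.5}
    - {"turn":[0,0,0],"translation":[0,0,0],"hand":0.5}
    - {"turn":[0,0,0],"translation":[0,0,0],"hand":0.5}

```text
time_s: 9.4
eef_pos: [452.1, 340.7, 73.2]
ee_rot: [0.0, 0.707, 0.707, 0.001]
force: [-0.8, 0.1, -1.2]
grip_width: 0.732
grip_force: 27.8
```

```bash
python3 - <<'E'
from rig import sense,capture
from h import *
s=sense();print(s["eef_pos"],s["ee_rot"])
c=capture("wrist");cv2.imwrite("pics/w3.png",c["image"])
E
```

```text
[452.12161866 340.73386872  73.15725331] [3.18549118e-04 7.07103360e-01 7.07109528e-01 9.22993140e-04]
```

View pics/w3.png

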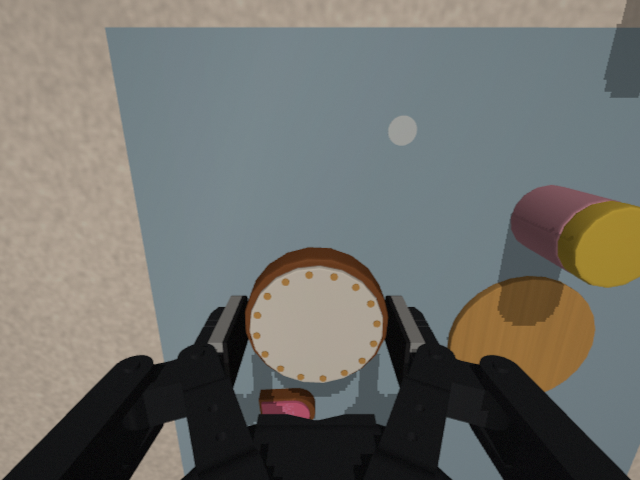

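The wrist view shows the large biscuit held level, icing centre at (317,324), with the board at (525,330).

move_arm:
  moves:
    - {"turn":[0,0,0],"translation":[-15,5,-20],"hand":0.5}
    - {"turn":[0,0,0],"translation":[-15,26,0],"hand":0.5}
    - {"turn":[0,0,0],"translation":[-15,35,0],"hand":0.5}
    - {"turn":[0,0,0],"translation":[-12,35,0],"hand":0.5}
    - {"turn":[0,0,0],"translation":[0,35.5,0],"hand":0.5}
    - {"turn":[0,0,0],"translation":[0,0,20],"hand":0.5}
    - {"turn":[0,0,0],"translation":[0,0,20],"hand":0.5}
    - {"turn":[0,0,0],"translation":[0,0,15],"hand":0.5}
    - {"turn":[0,0,0],"translation":[0,0,8],"hand":0.5}
    - {"turn":[0,0,0],"translation":[0,0,0],"hand":0.5}

```text
time_s: 10.28
eef_pos: [587.2, 283.2, 26.8]
ee_rot: [-0.001, 0.707, 0.707, -0.002]
force: [0.2, 1.4, -0.8]
grip_width: 0.734
grip_force: 27.9
```

move_arm:
  moves:
    - {"turn":[0,0,0],"translation":[0,0,2],"hand":0.5}
    - {"turn":[0,0,0],"translation":[0,0,0],"hand":0.5}
    - {"turn":[0,0,0],"translation":[0,0,0],"hand":0.5}

```text
time_s: 10.53
eef_pos: [588.6, 283.7, 28.2]
ee_rot: [0.0, 0.707, 0.707, 0.001]
force: [-0.5, -0.0, -0.7]
grip_width: 0.735
grip_force: 27.9
```

move_arm:
  moves:
    - {"turn":[0,0,0],"translation":[0,0,1.5],"hand":0.5}
    - {"turn":[0,0,0],"translation":[0,0,1.5],"hand":0.5}
    - {"turn":[0,0,0],"translation":[0,0,0],"hand":0.5}
    - {"turn":[0,0,0],"translation":[0,0,0],"hand":0.5}

```text
time_s: 10.87
eef_pos: [588.5, 283.7, 24.9]
ee_rot: [0.0, 0.707, 0.707, 0.0]
force: [0.0, -0.2, 3.7]
grip_width: 0.734
grip_force: 28.2
```

move_arm:
  moves:
    - {"turn":[0,0,0],"translation":[0,0,0],"hand":1}
    - {"turn":[0,0,0],"translation":[0,0,0],"hand":1}
    - {"turn":[0,0,0],"translation":[0,0,0],"hand":1}
    - {"turn":[0,0,0],"translation":[0,0,0],"hand":1}
    - {"turn":[0,0,0],"translation":[0,0,-15],"hand":1}
    - {"turn":[0,0,0],"translation":[0,0,-25],"hand":1}
    - {"turn":[0,0,0],"translation":[0,0,-25],"hand":1}
    - {"turn":[0,0,0],"translation":[0,0,-20],"hand":1}
    - {"turn":[0,0,0],"translation":[-28,-20,0],"hand":1}
    - {"turn":[0,0,0],"translation":[-28,-20,0],"hand":1}

```text
time_s: 11.7
eef_pos: [548.4, 227.7, 110.3]
ee_rot: [0.001, 0.707, 0.708, 0.001]
force: [1.4, -0.4, -1.1]
grip_width: 0.999
grip_force: 0.0
```

move_arm:
  moves:
    - {"turn":[0,0,0],"translation":[-28,-20,0],"hand":1}
    - {"turn":[0,0,0],"translation":[-28,-20,0],"hand":1}
    - {"turn":[0,0,0],"translation":[-28,-20,0],"hand":1}
    - {"turn":[0,0,0],"translation":[-27.3,-20.5,0],"hand":1}
    - {"turn":[0,0,0],"translation":[0,0,0],"hand":1}
    - {"turn":[0,0,0],"translation":[0,0,0],"hand":1}

```text
time_s: 12.2
eef_pos: [467.6, 115.5, 109.7]
ee_rot: [0.0, 0.708, 0.706, 0.0]
force: [0.9, -0.5, 0.9]
grip_width: 0.997
grip_force: 0.0
```

```bash
python3 - <<'E'
from rig import sense,capture
from h import *
s=sense();print(s["eef_pos"],s["ee_rot"])
c=capture("top");OBJ["large"]=((0,0,150),(95,70,255),24,(158,215));print(find(c,"large",None,35))
c=capture("wrist");cv2.imwrite("pics/w4.png",c["image"]);np.savez("w4.npz",**c)
E
```

```text
[467.56239044 115.46422273 109.66456372] [1.04762752e-04 7.07855269e-01 7.06357471e-01 1.73362668e-04]
(588.4346923828125, 283.59136962890625, 56.891700744628906, np.int32(541), array([153.83548983, 208.95933457]))
```

View pics/w4.png

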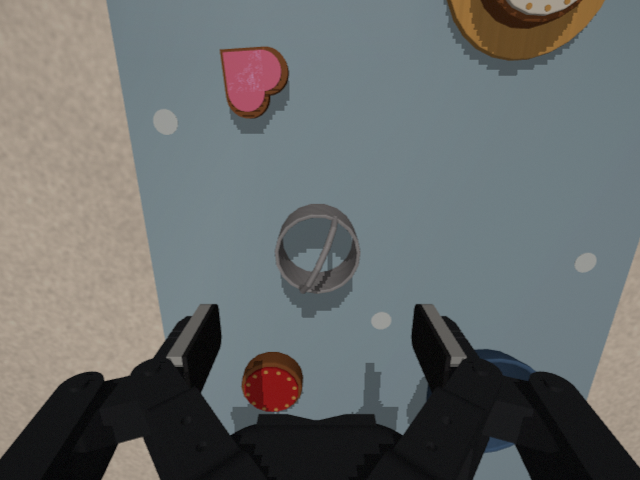

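The wrist view shows the cutter ring at about (318,252), centred between the fingers, with its handle clear of the pads. The large biscuit is on the board, and the top view measures it at (588.4,283.6).

move_arm:
  moves:
    - {"turn":[0,0,0],"translation":[3,0,25],"hand":1}
    - {"turn":[0,0,0],"translation":[0,0,25],"hand":1}
    - {"turn":[0,0,0],"translation":[0,0,25],"hand":1}
    - {"turn":[0,0,0],"translation":[0,0,14],"hand":1}
    - {"turn":[0,0,0],"translation":[0,0,0],"hand":1}
    - {"turn":[0,0,0],"translation":[0,0,0],"hand":0.4}
    - {"turn":[0,0,0],"translation":[0,0,0],"hand":0.4}
    - {"turn":[0,0,0],"translation":[0,0,0],"hand":0.4}
    - {"turn":[0,0,0],"translation":[0,0,0],"hand":0.4}
    - {"turn":[0,0,0],"translation":[0,0,0],"hand":0.4}

```text
time_s: 13.13
eef_pos: [468.7, 119.6, 21.6]
ee_rot: [0.001, 0.707, 0.707, 0.001]
force: [-0.0, 2.9, 6.5]
grip_width: 0.651
grip_force: 26.5
```

move_arm:
  moves:
    - {"turn":[0,0,0],"translation":[0,0,0],"hand":0.4}
    - {"turn":[0,0,0],"translation":[0,0,0],"hand":0.4}

```text
time_s: 13.3
eef_pos: [468.7, 119.6, 21.6]
ee_rot: [0.001, 0.707, 0.707, 0.001]
force: [0.1, 3.2, 7.5]
grip_width: 0.656
grip_force: 26.5
```

move_arm:
  moves:
    - {"turn":[0,0,0],"translation":[0,0,-20],"hand":0.4}
    - {"turn":[0,0,0],"translation":[0,0,-30],"hand":0.4}
    - {"turn":[0,0,0],"translation":[0,0,-30],"hand":0.4}
    - {"turn":[0,0,0],"translation":[-35,15,0],"hand":0.4}
    - {"turn":[0,0,0],"translation":[-35,15,0],"hand":0.4}
    - {"turn":[0,0,0],"translation":[-35,15,0],"hand":0.4}
    - {"turn":[0,0,0],"translation":[-35,15,0],"hand":0.4}
    - {"turn":[0,0,0],"translation":[-35,15,0],"hand":0.4}
    - {"turn":[0,0,0],"translation":[-35,15,0],"hand":0.4}
    - {"turn":[0,0,0],"translation":[0,34,0],"hand":0.4}

```text
time_s: 14.13
eef_pos: [591.1, -96.8, 100.9]
ee_rot: [0.0, 0.709, 0.705, -0.001]
force: [0.3, 0.1, -0.3]
grip_width: 0.649
grip_force: 27.2
```

move_arm:
  moves:
    - {"turn":[0,0,0],"translation":[0,0,0],"hand":0.4}
    - {"turn":[0,0,0],"translation":[0,0,0],"hand":0.4}

```text
time_s: 14.3
eef_pos: [592.4, -91.1, 100.2]
ee_rot: [0.0, 0.707, 0.707, 0.0]
force: [0.4, 0.5, -0.6]
grip_width: 0.652
grip_force: 27.3
```

```bash
python3 - <<'E'
from rig import sense,capture
from h import *
s=sense();print(s["eef_pos"],s["ee_rot"])
c=capture("wrist");cv2.imwrite("pics/w5.png",c["image"]);np.savez("w5.npz",**c)
E
```

```text
[592.39204926 -91.126785   100.19546285] [1.44164119e-04 7.07251206e-01 7.06962307e-01 8.40672408e-05]
```

View pics/w5.png

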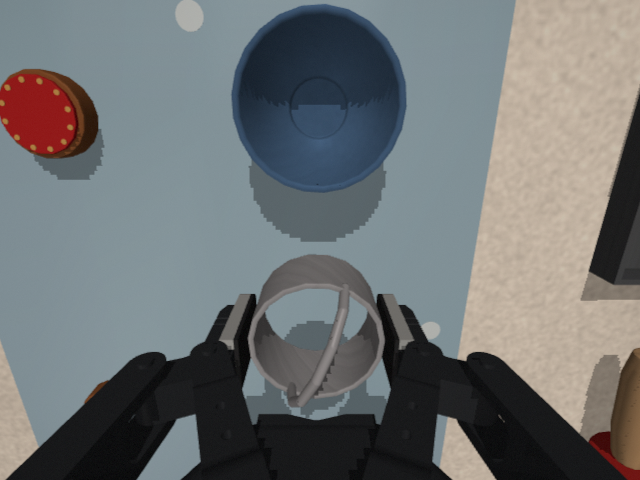

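The wrist view shows the cutter held upright with its rim at (317,340), and the bowl at (319,98) lined up fore-aft with it. The spacing looks right, so I'll lower it.

move_arm:
  moves:
    - {"turn":[0,0,0],"translation":[0,0,25],"hand":0.4}
    - {"turn":[0,0,0],"translation":[0,0,25],"hand":0.4}
    - {"turn":[0,0,0],"translation":[0,0,18],"hand":0.4}
    - {"turn":[0,0,0],"translation":[0,0,7],"hand":0.4}
    - {"turn":[0,0,0],"translation":[0,0,1.5],"hand":0.4}
    - {"turn":[0,0,0],"translation":[0,0,0],"hand":0.4}
    - {"turn":[0,0,0],"translation":[0,0,0],"hand":0.4}

```text
time_s: 14.93
eef_pos: [592.3, -90.7, 25.2]
ee_rot: [0.001, 0.707, 0.707, 0.0]
force: [-0.0, -0.1, -0.2]
grip_width: 0.652
grip_force: 27.3
```

move_arm:
  moves:
    - {"turn":[0,0,0],"translation":[0,0,1.5],"hand":0.4}
    - {"turn":[0,0,0],"translation":[0,0,1],"hand":0.4}
    - {"turn":[0,0,0],"translation":[0,0,0],"hand":0.4}
    - {"turn":[0,0,0],"translation":[0,0,0],"hand":0.4}

```text
time_s: 15.27
eef_pos: [592.0, -90.8, 21.7]
ee_rot: [0.0, 0.707, 0.707, 0.0]
force: [0.1, -0.6, 1.4]
grip_width: 0.653
grip_force: 27.4
```

move_arm:
  moves:
    - {"turn":[0,0,0],"translation":[0,0,0],"hand":1}
    - {"turn":[0,0,0],"translation":[0,0,0],"hand":1}
    - {"turn":[0,0,0],"translation":[0,0,0],"hand":1}
    - {"turn":[0,0,0],"translation":[0,0,0],"hand":1}
    - {"turn":[0,0,0],"translation":[0,0,0],"hand":1}
    - {"turn":[0,0,0],"translation":[0,0,-15],"hand":1}
    - {"turn":[0,0,0],"translation":[0,0,-30],"hand":1}
    - {"turn":[0,0,0],"translation":[0,0,-30],"hand":1}
    - {"turn":[0,0,0],"translation":[0,0,-10],"hand":1}
    - {"turn":[0,0,0],"translation":[0,-11,0],"hand":1}

```text
time_s: 16.1
eef_pos: [583.0, -91.3, 109.4]
ee_rot: [0.003, 0.707, 0.707, 0.001]
force: [-0.3, -0.4, 0.1]
grip_width: 1.003
grip_force: 0.0
```

move_arm:
  moves:
    - {"turn":[0,0,0],"translation":[17,-30,0],"hand":1}
    - {"turn":[0,0,0],"translation":[17,-30,0],"hand":1}
    - {"turn":[0,0,0],"translation":[18,-30,0],"hand":1}
    - {"turn":[0,0,0],"translation":[18,-30,0],"hand":1}
    - {"turn":[0,0,0],"translation":[18,-30,0],"hand":1}
    - {"turn":[0,0,0],"translation":[0,0,20],"hand":1}
    - {"turn":[0,0,0],"translation":[0,0,25],"hand":1}
    - {"turn":[0,0,0],"translation":[0,0,15],"hand":1}
    - {"turn":[0,0,0],"translation":[0,0,0],"hand":1}
    - {"turn":[0,0,0],"translation":[0,0,0],"hand":1}

```text
time_s: 16.93
eef_pos: [430.6, -2.7, 46.1]
ee_rot: [-0.001, 0.707, 0.707, -0.0]
force: [0.2, -0.7, 0.2]
grip_width: 0.997
grip_force: 0.0
```

```bash
python3 - <<'E'
from rig import sense,capture
from h import *
s=sense();print(s["eef_pos"],s["ee_rot"])
c=capture("wrist");OBJ["medium"]=((0,170,90),(8,255,255),18,None)
m=cv2.inRange(cv2.cvtColor(c["image"],cv2.COLOR_BGR2HSV),(0,190,110),(5,255,255));n,l,st,ce=cv2.connectedComponentsWithStats(m);i=1+np.argmax(st[1:,4]);x,y,w,h,A=st[i]
uv=(x+w/2,y+h/2);p=wray(c,uv,s["eef_pos"][2]-18);print(uv,w,h,A,p)
S=capture("side");cv2.imwrite("pics/s6.png",np.hstack([cv2.resize(S["image"][110:410,160:420],(520,600))]))
E
```

```text
[430.58010705  -2.68947059  46.1459382 ] [-6.06597358e-04  7.07094434e-01  7.07118784e-01 -3.45157529e-04]
(np.float64(319.5), np.float64(296.0)) 85 76 4531 [ 1.02752683  0.9793565  28.1459382 ]
```

View pics/s6.png

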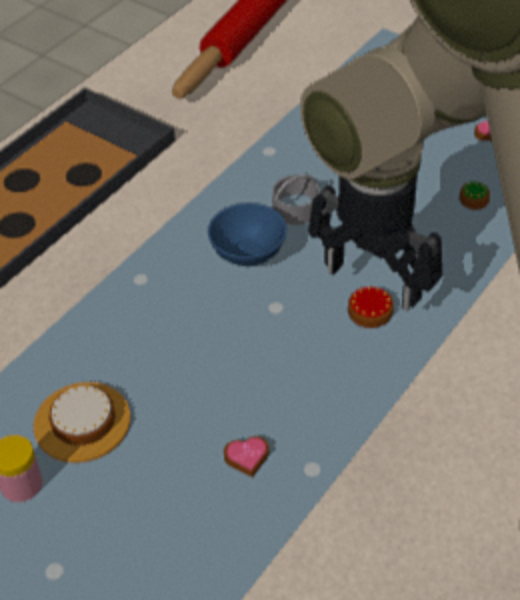

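The side view shows the jar, large biscuit and cutter all in place, with the cutter upright right of the bowl. The medium biscuit sits under the gripper, within 1 mm of centre.

move_arm:
  moves:
    - {"turn":[0,0,0],"translation":[1,1,12],"hand":1}
    - {"turn":[0,0,0],"translation":[0,0,12],"hand":1}
    - {"turn":[0,0,0],"translation":[0,0,0],"hand":1}
    - {"turn":[0,0,0],"translation":[0,0,0],"hand":0.35}
    - {"turn":[0,0,0],"translation":[0,0,0],"hand":0.35}
    - {"turn":[0,0,0],"translation":[0,0,0],"hand":0.35}
    - {"turn":[0,0,0],"translation":[0,0,0],"hand":0.35}
    - {"turn":[0,0,0],"translation":[0,0,0],"hand":0.35}
    - {"turn":[0,0,0],"translation":[0,0,0],"hand":0.35}
    - {"turn":[0,0,0],"translation":[0,0,0],"hand":0.35}

```text
time_s: 17.87
eef_pos: [432.3, -1.9, 23.3]
ee_rot: [0.001, 0.707, 0.707, 0.0]
force: [-1.5, 0.0, 8.5]
grip_width: 0.568
grip_force: 24.5
```

move_arm:
  moves:
    - {"turn":[0,0,0],"translation":[0,0,-15],"hand":0.35}
    - {"turn":[0,0,0],"translation":[0,0,-25],"hand":0.35}
    - {"turn":[0,0,0],"translation":[0,0,-25],"hand":0.35}
    - {"turn":[0,0,0],"translation":[0,0,-20],"hand":0.35}
    - {"turn":[0,0,0],"translation":[34,18,0],"hand":0.35}
    - {"turn":[0,0,0],"translation":[34,18,0],"hand":0.35}
    - {"turn":[0,0,0],"translation":[34,18,0],"hand":0.35}
    - {"turn":[0,0,0],"translation":[34,18,0],"hand":0.35}
    - {"turn":[0,0,0],"translation":[34,18,0],"hand":0.35}
    - {"turn":[0,0,0],"translation":[34,18,0],"hand":0.35}

```text
time_s: 18.7
eef_pos: [540.3, 204.3, 107.9]
ee_rot: [0.0, 0.707, 0.707, 0.0]
force: [0.7, -0.4, -0.7]
grip_width: 0.569
grip_force: 26.3
```

move_arm:
  moves:
    - {"turn":[0,0,0],"translation":[34,18,0],"hand":0.35}
    - {"turn":[0,0,0],"translation":[34,18,0],"hand":0.35}
    - {"turn":[0,0,0],"translation":[13,12,0],"hand":0.35}
    - {"turn":[0,0,0],"translation":[0,0,0],"hand":0.35}
    - {"turn":[0,0,0],"translation":[0,0,0],"hand":0.35}

```text
time_s: 19.12
eef_pos: [587.6, 283.6, 107.1]
ee_rot: [-0.0, 0.707, 0.707, -0.0]
force: [0.2, 0.2, -0.6]
grip_width: 0.568
grip_force: 26.3
```

```bash
python3 - <<'E'
from rig import sense,capture
from h import *
s=sense();print(s["eef_pos"],s["ee_rot"])
c=capture("wrist");cv2.imwrite("pics/w7.png",c["image"])
m=cv2.inRange(cv2.cvtColor(c["image"],cv2.COLOR_BGR2HSV),(0,190,110),(5,255,255));n,l,st,ce=cv2.connectedComponentsWithStats(m);i=1+np.argmax(st[1:,4]);x,y,w,h,A=st[i]
uv=(x+w/2,y+h/2);print(uv,w,h,A,wray(c,uv,4),wray(c,(x,y+h/2),4),wray(c,(x+w,y+h/2),4))
E
```

```text
[587.58972779 283.59453773 107.11772211] [-3.06348934e-05  7.06740237e-01  7.07473101e-01 -2.15955946e-04]
(np.float64(316.5), np.float64(322.0)) 97 84 5841 [ 1.61056949 -0.56816279  4.        ] [  1.58503039 -21.69776553   4.        ] [ 1.6361087  20.56152613  4.        ]
```

View pics/w7.png

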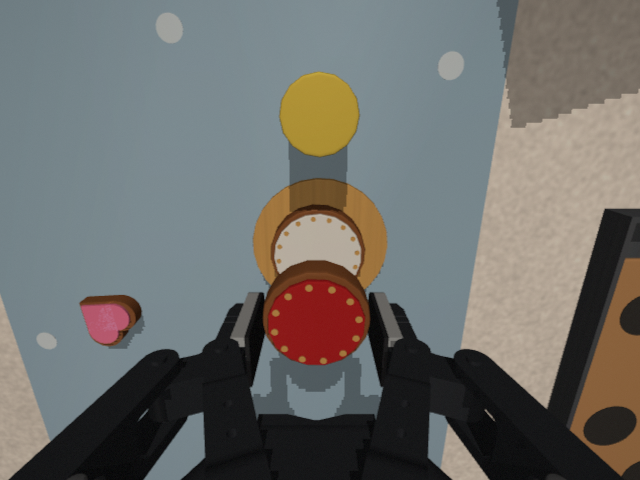

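The wrist view shows the medium biscuit held level at (316,322), lined up with the large biscuit on the board.

move_arm:
  moves:
    - {"turn":[0,0,0],"translation":[-0.5,1.2,20],"hand":0.35}
    - {"turn":[0,0,0],"translation":[0,0,20],"hand":0.35}
    - {"turn":[0,0,0],"translation":[0,0,12],"hand":0.35}
    - {"turn":[0,0,0],"translation":[0,0,4],"hand":0.35}
    - {"turn":[0,0,0],"translation":[0,0,1.5],"hand":0.35}
    - {"turn":[0,0,0],"translation":[0,0,0],"hand":0.35}
    - {"turn":[0,0,0],"translation":[0,0,0],"hand":0.35}

```text
time_s: 19.75
eef_pos: [589.5, 282.7, 51.0]
ee_rot: [0.0, 0.707, 0.707, 0.001]
force: [0.1, 0.5, -0.4]
grip_width: 0.568
grip_force: 26.3
```

move_arm:
  moves:
    - {"turn":[0,0,0],"translation":[0,0,1.2],"hand":0.35}
    - {"turn":[0,0,0],"translation":[0,0,1],"hand":0.35}
    - {"turn":[0,0,0],"translation":[0,0,0],"hand":0.35}
    - {"turn":[0,0,0],"translation":[0,0,0],"hand":0.35}

```text
time_s: 20.08
eef_pos: [589.0, 282.8, 47.7]
ee_rot: [0.0, 0.707, 0.707, 0.0]
force: [-0.4, -0.2, -0.1]
grip_width: 0.572
grip_force: 26.3
```

move_arm:
  moves:
    - {"turn":[0,0,0],"translation":[0,0,0.7],"hand":0.35}
    - {"turn":[0,0,0],"translation":[0,0,0],"hand":0.35}
    - {"turn":[0,0,0],"translation":[0,0,0],"hand":0.35}

```text
time_s: 20.33
eef_pos: [589.1, 282.8, 47.4]
ee_rot: [0.0, 0.707, 0.707, 0.0]
force: [-2.3, -1.1, 5.7]
grip_width: 0.563
grip_force: 26.7
```

move_arm:
  moves:
    - {"turn":[0,0,0],"translation":[0,0,0],"hand":1}
    - {"turn":[0,0,0],"translation":[0,0,0],"hand":1}
    - {"turn":[0,0,0],"translation":[0,0,0],"hand":1}
    - {"turn":[0,0,0],"translation":[0,0,0],"hand":1}
    - {"turn":[0,0,0],"translation":[0,0,0],"hand":1}
    - {"turn":[0,0,0],"translation":[0,0,-15],"hand":1}
    - {"turn":[0,0,0],"translation":[0,0,-30],"hand":1}
    - {"turn":[0,0,0],"translation":[0,0,-20],"hand":1}
    - {"turn":[0,0,0],"translation":[-36,-12,0],"hand":1}
    - {"turn":[0,0,0],"translation":[-36,-12,0],"hand":1}

```text
time_s: 21.17
eef_pos: [565.1, 211.0, 113.0]
ee_rot: [0.001, 0.706, 0.708, 0.001]
force: [0.4, -1.1, -0.6]
grip_width: 1.001
grip_force: 0.0
```

move_arm:
  moves:
    - {"turn":[0,0,0],"translation":[-36,-12,0],"hand":1}
    - {"turn":[0,0,0],"translation":[-36,-12,0],"hand":1}
    - {"turn":[0,0,0],"translation":[-36,-12,0],"hand":1}
    - {"turn":[0,0,0],"translation":[-36,-12,0],"hand":1}
    - {"turn":[0,0,0],"translation":[-36,-12,0],"hand":1}
    - {"turn":[0,0,0],"translation":[-36,-12,0],"hand":1}
    - {"turn":[0,0,0],"translation":[-36,-12,0],"hand":1}
    - {"turn":[0,0,0],"translation":[-36,-12,0],"hand":1}
    - {"turn":[0,0,0],"translation":[-36,-12,0],"hand":1}
    - {"turn":[0,0,0],"translation":[-36,-12,0],"hand":1}

```text
time_s: 22.0
eef_pos: [444.2, -150.8, 112.1]
ee_rot: [0.0, 0.707, 0.707, 0.0]
force: [0.9, 0.1, -0.0]
grip_width: 0.998
grip_force: 0.0
```

move_arm:
  moves:
    - {"turn":[0,0,0],"translation":[-36,-12,0],"hand":1}
    - {"turn":[0,0,0],"translation":[-36,-12,0],"hand":1}
    - {"turn":[0,0,0],"translation":[0,0,20],"hand":1}
    - {"turn":[0,0,0],"translation":[0,0,20],"hand":1}
    - {"turn":[0,0,0],"translation":[0,0,20],"hand":1}
    - {"turn":[0,0,0],"translation":[0,0,0],"hand":1}
    - {"turn":[0,0,0],"translation":[0,0,0],"hand":1}

```text
time_s: 22.58
eef_pos: [420.8, -221.1, 51.8]
ee_rot: [-0.001, 0.707, 0.707, -0.0]
force: [0.3, -0.7, -0.4]
grip_width: 0.999
grip_force: 0.0
```

```bash
python3 - <<'E'
from rig import sense,capture
from h import *
s=sense();print(s["eef_pos"],s["ee_rot"])
c=capture("wrist")
m=cv2.inRange(cv2.cvtColor(c["image"],cv2.COLOR_BGR2HSV),(45,100,30),(80,255,255));n,l,st,ce=cv2.connectedComponentsWithStats(m);i=1+np.argmax(st[1:,4]);x,y,w,h,A=st[i]
uv=(x+w/2,y+h/2);print(uv,w,h,A,wray(c,uv,s["eef_pos"][2]-18))
T=capture("top");cv2.imwrite("pics/t8.png",T["image"])
OBJ["medium"]=((0,190,110),(6,255,255),42,0);print(find(T,"medium",(155,207),35));OBJ["large"]=((0,0,150),(95,70,255),24,0);print(find(T,"large",(155,207),35))
for n in("ha","hb"):print(n,find(T,n))
E
```

```text
[ 420.81216353 -221.05879335   51.80386041] [-7.21035376e-04  7.07106169e-01  7.07107025e-01 -3.50822606e-05]
(np.float64(324.0), np.float64(296.0)) 56 52 1886 [-2.09365834  3.40168101 33.80386041]
(588.2800903320312, 280.43487548828125, 41.818115234375, np.int32(312), array([153.13461538, 208.89102564]))
(618.66748046875, 310.82525634765625, 46.708396911621094, np.int32(40), array([141.   , 194.675]))
ha (428.5799255371094, 224.82289123535156, 37.76864242553711, np.int32(278), array([183.80935252, 299.02877698]))
hb None
```

View pics/t8.png

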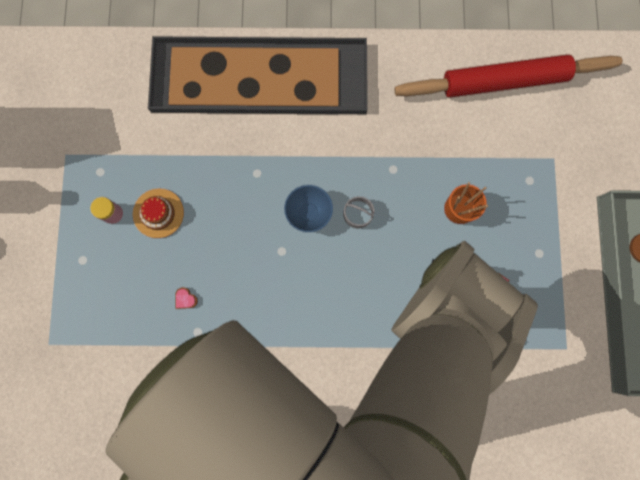

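The top view shows the medium biscuit on the large one at (155,210), and the cutter right of the bowl at (359,212). Heart A hasn't moved. Now the small biscuit.

move_arm:
  moves:
    - {"turn":[0,0,0],"translation":[-2,3.4,10],"hand":1}
    - {"turn":[0,0,0],"translation":[0,0,12],"hand":1}
    - {"turn":[0,0,0],"translation":[0,0,7],"hand":1}
    - {"turn":[0,0,0],"translation":[0,0,0],"hand":1}
    - {"turn":[0,0,0],"translation":[0,0,0],"hand":0.2}
    - {"turn":[0,0,0],"translation":[0,0,0],"hand":0.2}
    - {"turn":[0,0,0],"translation":[0,0,0],"hand":0.2}
    - {"turn":[0,0,0],"translation":[0,0,0],"hand":0.2}
    - {"turn":[0,0,0],"translation":[0,0,0],"hand":0.2}
    - {"turn":[0,0,0],"translation":[0,0,0],"hand":0.2}

```text
time_s: 23.52
eef_pos: [424.6, -223.4, 23.5]
ee_rot: [0.0, 0.707, 0.707, 0.0]
force: [-1.2, 1.1, 5.6]
grip_width: 0.406
grip_force: 24.4
```

move_arm:
  moves:
    - {"turn":[0,0,0],"translation":[0,0,0],"hand":0.2}
    - {"turn":[0,0,0],"translation":[0,0,0],"hand":0.2}
    - {"turn":[0,0,0],"translation":[0,0,0],"hand":0.2}

```text
time_s: 23.77
eef_pos: [424.6, -223.4, 23.5]
ee_rot: [0.0, 0.707, 0.707, 0.0]
force: [-1.7, 1.3, 5.9]
grip_width: 0.405
grip_force: 24.4
```

move_arm:
  moves:
    - {"turn":[0,0,0],"translation":[0,0,-15],"hand":0.2}
    - {"turn":[0,0,0],"translation":[0,0,-30],"hand":0.2}
    - {"turn":[0,0,0],"translation":[0,0,-30],"hand":0.2}
    - {"turn":[0,0,0],"translation":[0,0,-25],"hand":0.2}
    - {"turn":[0,0,0],"translation":[36,11.5,0],"hand":0.2}
    - {"turn":[0,0,0],"translation":[36,11.5,0],"hand":0.2}
    - {"turn":[0,0,0],"translation":[36,11.5,0],"hand":0.2}
    - {"turn":[0,0,0],"translation":[36,11.5,0],"hand":0.2}
    - {"turn":[0,0,0],"translation":[36,11.5,0],"hand":0.2}
    - {"turn":[0,0,0],"translation":[36,11.5,0],"hand":0.2}

```text
time_s: 24.6
eef_pos: [493.6, -5.4, 123.2]
ee_rot: [0.0, 0.707, 0.707, 0.0]
force: [0.4, -0.7, 0.7]
grip_width: 0.404
grip_force: 25.1
```

move_arm:
  moves:
    - {"turn":[0,0,0],"translation":[36,11.5,0],"hand":0.2}
    - {"turn":[0,0,0],"translation":[36,11.5,0],"hand":0.2}
    - {"turn":[0,0,0],"translation":[36,11.5,0],"hand":0.2}
    - {"turn":[0,0,0],"translation":[36,11.5,0],"hand":0.2}
    - {"turn":[0,0,0],"translation":[36,11.5,0],"hand":0.2}
    - {"turn":[0,0,0],"translation":[36,11.5,0],"hand":0.2}
    - {"turn":[0,0,0],"translation":[36,12,0],"hand":0.2}
    - {"turn":[0,0,0],"translation":[36,12,0],"hand":0.2}
    - {"turn":[0,0,0],"translation":[0,0,0],"hand":0.2}
    - {"turn":[0,0,0],"translation":[0,0,0],"hand":0.2}

```text
time_s: 25.43
eef_pos: [586.1, 282.2, 122.3]
ee_rot: [-0.0, 0.706, 0.708, -0.0]
force: [0.3, -1.0, 0.4]
grip_width: 0.402
grip_force: 25.1
```

```bash
python3 - <<'E'
from rig import sense,capture
from h import *
s=sense();print(s["eef_pos"],s["ee_rot"])
c=capture("wrist");cv2.imwrite("pics/w9.png",c["image"]);H=cv2.cvtColor(c["image"],cv2.COLOR_BGR2HSV)
for lo,hi,tz in(((45,100,30),(80,255,255),5),((0,190,110),(5,255,255),s["eef_pos"][2]-42)):
  m=cv2.inRange(H,lo,hi);n,l,st,ce=cv2.connectedComponentsWithStats(m);i=1+np.argmax(st[1:,4]);x,y,w,h,A=st[i]
  uv=(x+w/2,y+h/2);print(uv,w,h,A,wray(c,uv,tz))
E
```

```text
[586.09024356 282.21066596 122.34247959] [-8.22584284e-05  7.06198284e-01  7.08014074e-01 -2.18675042e-04]
(np.float64(316.0), np.float64(321.5)) 66 59 2595 [ 1.21326941 -0.78475003  5.        ]
(np.float64(321.0), np.float64(254.0)) 66 54 2448 [ 2.86101208  2.45793078 80.34247959]
```

View pics/w9.png

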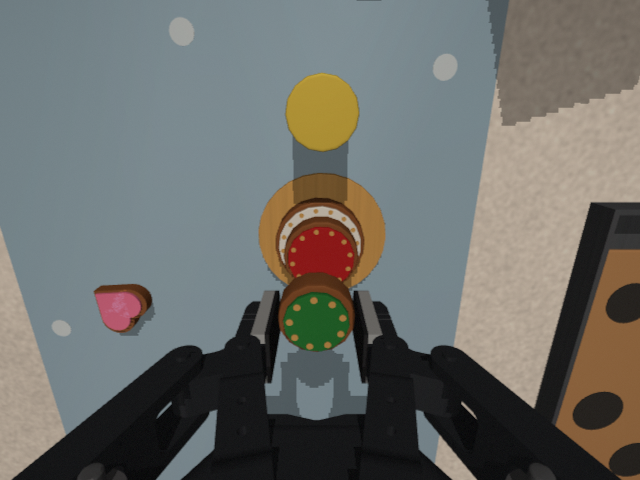

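The wrist view shows the small biscuit held level at (316,321). The red icing below is at (321,254), so a 3 mm shift centres it.

move_arm:
  moves:
    - {"turn":[0,0,0],"translation":[0.5,3,20],"hand":0.2}
    - {"turn":[0,0,0],"translation":[0,0,20],"hand":0.2}
    - {"turn":[0,0,0],"translation":[0,0,10],"hand":0.2}
    - {"turn":[0,0,0],"translation":[0,0,4],"hand":0.2}
    - {"turn":[0,0,0],"translation":[0,0,1],"hand":0.2}
    - {"turn":[0,0,0],"translation":[0,0,0],"hand":0.2}
    - {"turn":[0,0,0],"translation":[0,0,0],"hand":0.2}

```text
time_s: 26.07
eef_pos: [589.9, 281.2, 69.1]
ee_rot: [0.0, 0.707, 0.707, 0.001]
force: [-0.6, 0.7, 1.0]
grip_width: 0.406
grip_force: 25.1
```

move_arm:
  moves:
    - {"turn":[0,0,0],"translation":[0,0,1],"hand":0.2}
    - {"turn":[0,0,0],"translation":[0,0,0.7],"hand":0.2}
    - {"turn":[0,0,0],"translation":[0,0,0],"hand":0.2}
    - {"turn":[0,0,0],"translation":[0,0,0],"hand":0.2}

```text
time_s: 26.4
eef_pos: [589.4, 281.3, 66.4]
ee_rot: [0.0, 0.707, 0.707, 0.0]
force: [-0.5, -0.1, -0.6]
grip_width: 0.405
grip_force: 25.1
```

move_arm:
  moves:
    - {"turn":[0,0,0],"translation":[0,0,0.8],"hand":0.2}
    - {"turn":[0,0,0],"translation":[0,0,0],"hand":0.2}
    - {"turn":[0,0,0],"translation":[0,0,0],"hand":0.2}

```text
time_s: 26.65
eef_pos: [589.5, 281.3, 65.7]
ee_rot: [0.0, 0.707, 0.707, 0.0]
force: [-0.4, -0.7, 1.6]
grip_width: 0.4
grip_force: 25.3
```

Contact. I'll release and back away.

move_arm:
  moves:
    - {"turn":[0,0,0],"translation":[0,0,0],"hand":1}
    - {"turn":[0,0,0],"translation":[0,0,0],"hand":1}
    - {"turn":[0,0,0],"translation":[0,0,0],"hand":1}
    - {"turn":[0,0,0],"translation":[0,0,0],"hand":1}
    - {"turn":[0,0,0],"translation":[0,0,0],"hand":1}
    - {"turn":[0,0,0],"translation":[0,0,0],"hand":1}
    - {"turn":[0,0,0],"translation":[0,0,-15],"hand":1}
    - {"turn":[0,0,0],"translation":[0,0,-30],"hand":1}
    - {"turn":[0,0,0],"translation":[0,0,-30],"hand":1}
    - {"turn":[0,0,0],"translation":[0,0,-30],"hand":1}

```text
time_s: 27.48
eef_pos: [589.2, 281.2, 171.6]
ee_rot: [-0.0, 0.707, 0.707, -0.0]
force: [-0.1, 0.2, 0.5]
grip_width: 0.999
grip_force: 0.0
```

move_arm:
  moves:
    - {"turn":[0,0,0],"translation":[-32,-15,0],"hand":1}
    - {"turn":[0,0,0],"translation":[-32,-15,0],"hand":1}
    - {"turn":[0,0,0],"translation":[-32,-15,0],"hand":1}
    - {"turn":[0,0,0],"translation":[-32,-15,0],"hand":1}
    - {"turn":[0,0,0],"translation":[-32,-15,0],"hand":1}
    - {"turn":[0,0,0],"translation":[-32,-15,0],"hand":1}
    - {"turn":[0,0,0],"translation":[-32,-15,0],"hand":1}
    - {"turn":[0,0,0],"translation":[-32,-15,0],"hand":1}
    - {"turn":[0,0,0],"translation":[0,0,0],"hand":1}
    - {"turn":[0,0,0],"translation":[0,0,0],"hand":1}

```text
time_s: 28.32
eef_pos: [469.2, 24.2, 170.8]
ee_rot: [0.0, 0.708, 0.706, 0.0]
force: [0.1, -0.4, 0.1]
grip_width: 1.001
grip_force: 0.0
```

```bash
python3 - <<'E'
from rig import sense,capture
from h import *
print(sense()["eef_pos"])
T=capture("top");S=capture("side")
OBJ["medium"]=((0,190,110),(6,255,255),42,0);OBJ["small"]=((45,100,30),(80,255,255),60,0)
for n in("small","medium"):print(n,find(T,n,(152,205),35))
print(find(T,"jar",(102,208),20),find(T,"board"))
for n in("ha","hb"):print(n,find(T,n))
t=cv2.resize(T["image"][170:245,70:400],None,fx=2.4,fy=2.4,interpolation=cv2.INTER_CUBIC);s=cv2.resize(S["image"][190:380,150:420],None,fx=2,fy=2,interpolation=cv2.INTER_CUBIC)
o=np.zeros((t.shape[0]+s.shape[0],792,3),np.uint8);o[:t.shape[0]]=t;o[t.shape[0]:,:540]=s;cv2.imwrite("pics/f.png",o)
E
```

```text
[469.24629835  24.20519946 170.77256653]
small (588.72705078125, 279.30218505859375, 27.513608932495117, np.int32(130), array([150.76923077, 206.4       ]))
medium (568.9144287109375, 283.69110107421875, 4.132576942443848, np.int32(4), array([151.25, 219.5 ]))
(586.7269897460938, 369.32598876953125, 40.20511245727539, np.int32(367), array([101.58583106, 207.58038147])) (589.05224609375, 283.3543395996094, 93.98255920410156, np.int32(1037), array([158.36451302, 212.97010608]))
ha (429.40203857421875, 228.5882110595703, 35.04860305786133, np.int32(234), array([182.35470085, 298.54700855]))
hb (464.8333740234375, -345.3075256347656, 36.84138488769531, np.int32(240), array([497.42916667, 281.97916667]))
```

View pics/f.png

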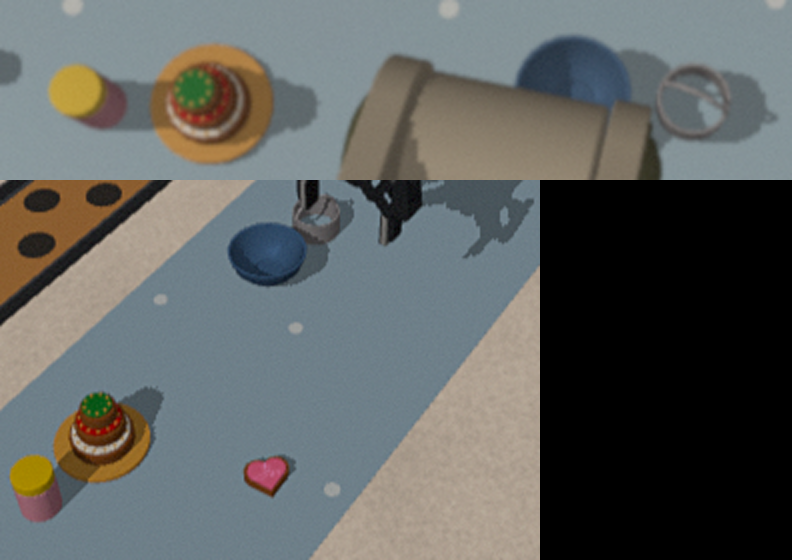

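The final view shows the tree centred on the board, the jar upright to its left, the cutter upright right of the bowl, and both hearts in place. Handing in.

```bash
python3 -c "
from rig import finish_job;print(finish_job())"
```

```text
the job is handed in; nothing more can be done
None
```

I built the biscuit tree on the cake board, stood the jar left of the board and the cutter right of the bowl, left both hearts in place and handed the job in at about 28 s; no verdict was returned.

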